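Open the braced stain-remover jar

TASK

On the laundry counter a white jar with a blue screw cap stands in a grey holder. Press straight down on the cap until the jar is fully home in the holder, which braces it, then unscrew the cap counter-clockwise until its threads let go, leaving the jar seated. Lift the free cap a few centimetres straight up and finish still holding it level and still above the open jar; leave everything else on the counter alone.

Things in the scene. Friction and masses are not known exactly. Their poses are not given: they have to be found in the camera images.
- holder: Grey square holder fixed to the counter, 120 x 120 x 27 mm high, with a square well 80.4 mm wide that keeps the jar's square foot from turning. Origin: centre of its underside, on the counter; z up; x and y square to its sides.
- seat (a joint): How far the rubber seat in the holder's well has been pushed down, in m: 0 = up (the jar stands 10 mm too high, its foot 22 mm above the counter), 0.010 = fully home. It moves stiffly, takes about 7 to 12 N of push on the jar or cap, and stays where it is left.
- jar: Loose white jar, 0.3 to 0.6 kg, in the holder: square foot 78 mm wide, 32 mm high, orange mark on its +x side; round body 74 mm across, green band; shoulder slopes in from 76 to 86 mm up. Origin: centre of its underside; z up; x towards the orange mark, parallel to the holder's x.
- jar_rim (a point): Centre of the jar's mouth, 108 mm above its underside, hidden inside the cap at the start. The neck below it is 32 mm across with three thread lands reaching 45 mm across. Axes as the jar.
- cap: Blue round screw cap, 60 g, 32.5 mm tall: smooth round grip 56 mm across from 16.5 to 32.5 mm above its lower edge, below it a skirt 55 mm across. Origin: centre of its lower edge; z up; x along the white stripe on top. Screwed on, its origin is 92.5 mm above the jar's underside; nothing surrounds the cap, the jar's shoulder is about 7 mm below its edge.
- cap_top (a point): Centre of the cap's flat top, where to press; a white stripe runs from it towards +x. A sprung liner (about 20 N) makes the cap tight: some 0.1 to 0.4 N m to turn, so grip firmly; when free the liner pushes it up 3 mm. Until it is unscrewed, pulling up drags the jar out of the holder; once free it lifts straight off.
- cap_edge (a point): Centre of the cap's lower edge, same point and axes as cap. Unscrewing: at the start its x is within 8 degrees of the jar's x. Turned counter-clockwise seen from above it keeps its height, lets go once its x is 46 degrees past the jar's x, and meets a stop at 78 degrees: about 60 degrees from the start frees it.
- spare_jar: Bystander: closed white round jar with a red cap, 72 mm across, 120 mm tall, not in a holder. Origin: centre of underside.
- bottle: Bystander: white bottle with a green cap, 68 mm across, 170 mm tall. Origin: centre of underside.
- carton: Bystander: orange carton 70 x 90 x 120 mm tall. Origin: centre of underside.
- cup: Bystander: clear measuring cup, 68 mm across, 75 mm tall. Origin: centre of underside.
- brush: Bystander: wooden-handled brush lying flat at the back.
- lint_filter: Bystander: grey dryer lint filter lying flat at the back, 110 x 160 x 16 mm. Origin: centre of underside.
Mind the look-alikes: they are no part of the job. Leave any purple look-alike of the jar alone.

How it is judged:
On the way, in this order (a step that is already met when the one before it is completed fails the run):
1. the jar is pressed fully home in the holder, cap still on (value of joint seat above 0.009 m and z of cap in the frame of jar below 0.095 m), for 0.2 s.
2. the cap has come off the threads while the jar stays home (value of joint seat above 0.008 m and z of jar in the frame of holder below 0.016 m and angle between jar's own z axis and vertical below 0.06 rad and z of cap in the frame of jar above 0.1 m), for 0.1 s.
At the end, for the whole second after the job is handed in: The gripper holds the cap, level within 0.2 rad and still, 15 to 80 mm above where it was screwed on and within 20 mm of the jar's axis, touching nothing of the jar; the jar stands upright, fully home in the holder (seat pushed down more than 8 mm, the jar's foot less than 16 mm above the counter) (value of joint seat above 0.008 m and z of jar in the frame of holder below 0.016 m and angle between jar's own z axis and vertical below 0.06 rad and z of cap in the frame of jar between 0.1075 and 0.1725 m and horizontal distance between cap and jar below 0.02 m and angle between cap's own z axis and vertical below 0.2 rad and contact force between the fingers and cap above 1 N and contact force between cap and jar below 0.1 N and linear speed of cap below 0.02 m/s); the arm keeps its last pose, push and grip.
It fails at once if the jar is dragged up out of the holder or tipped (z of jar in the frame of holder above 0.027 m or angle between jar's own z axis and vertical above 0.15 rad).
It fails at once if a bystander is moved more than 3 cm (distance of any of spare_jar, bottle, carton, cup, brush, lint_filter from where it was at the start of the episode above 0.03 m).
It also fails if it takes over 42 s, if anything falls off the work surface, if the arm or the gripper's body presses on something with over 40 N, if the wrist force passes 120 N, or if a joint passes its speed limit or range.

ROBOT

A 6-joint arm with a two-finger parallel gripper is mounted at the origin on the work surface. World frame = base frame: x ahead of the robot, y to its left, z up, the work surface at z = 0. Lengths are in m, angles in rad, forces in N, time in s.
With the tool pointing down it reaches from about 0.35 to 0.775 m from the base axis. Payload 7.3 kg.
Tool frame: the origin (TCP) lies at the centre of the arm's flange, where the gripper is bolted on; the fingertips stand 178 mm ahead of it and the grasp point (between the pads) lies 159 mm ahead of it; z points along the fingers, y is the line along which they close (so a half turn about z gives the same grasp; the last joint's range is limited). The gripper opens to 92 mm and grips with 3 to 60 N. Pads are 19 mm wide; open, the fingers measure 130 mm over their backs; the gripper's body (75 mm by 190 mm) begins 47 mm behind the grasp point.
Start: joints at [0.985, 0.342, 1.524, -0, 1.275, -0.146], TCP at [0.224, 0.475, 0.405] pointing down, gripper open.
Joint ranges: [-2.53, 2.53], [-0.77, 2.02], [0.04, 2.7], [-1, 4.14], [0.28, 2.66], [-3.11, 3.11]. Speed limits (rad/s): [2.57, 2.57, 3.14, 3.14, 3.14, 3.14].

INTERFACE

Orientations are given as [roll, pitch, yaw] about the fixed x, y, z axes, in that order (R = Rz(yaw) Ry(pitch) Rx(roll)).
In Python, from cell import telemetry, vision, ticket gives the robot as it stands.
- The arm moves only by the shell command python3 -m crank 'ROWS' [FORCE]. ROWS is JSON, a list of rows, each a list of 5 numbers: the gripper command: -1 is shut, 1 is fully open, values between are in proportion, then the shift along the tool's x, y, z in mm, then the turn about the tool's z in rad. In form: [[fingers, dx, dy, dz, roll], ...]. A call has 1 to 12 rows; each row is the pose to reach, as a shift and turn from the pose commanded when the call began, along the tool's axes at that moment; what a row does not reach only later rows make up. A row lasts 1/12 s, in which the tool goes at most 41.7 mm and 7.16 degrees, less where a joint would pass 70% of its speed; a pose out of reach is approached as far as the arm can. A call with a gripper value outside its range is refused whole. The fingers move at their own pace and stop on an object; FORCE is the grip in N (left out, the last holds). Time passes only in rows, so rows that repeat a pose let the fingers close. It gives the time, the measured TCP pose, the force, the opening and the grip force at its end, in the units of the state.
- telemetry.observe(): the state, without advancing time (a new reading comes with each control period).
- vision.read_camera(name): name is "side" or "top" or "wrist"; returns (picture, depth): 384x512x3 uint8, red, green, blue; 384x512 float32, m along the optical axis (not along the pixel's ray), 0 where there is no reading.
- vision.get_calibration(name): a dict with "camera_matrix" (3x3 intrinsics, pixels), "dist" ([k1, k2, p1, p2, k3] as OpenCV has them; the pictures are not rectified), "rvec" (rotation vector, rad) and "tvec" (3), from world to camera coordinates, as OpenCV has them. Camera axes: x right, y down, z forward; pixel columns grow to the right and rows downward; lengths in m; the calibration is good to about 2 mm. A picture is of the moment at which its call begins: read the wrist's pose just before it. get_calibration takes no time and is no camera call; for the wrist camera it gives the pose at the moment of the call.
- ticket.hand_in(): hands the job in; it is judged then, once.
The state is a dict: "time": time; "qpos": joint angles; "qvel": joint speeds; "joint_efforts": joint torques, N m; "tool_pos": TCP position; "tool_rot": TCP orientation; "contact_force": force on the tool from outside, world axes, zero at the start; "torque": the same for the moment, N m; "opening": finger opening in m; "grip_force": force on a finger pad.
Only numpy, scipy, OpenCV 4.12 (cv2) and the standard library are available. Lean on these libraries where they do the work, as an engineer would, in place of code of your own. Each camera call takes 0.05 s, during which the arm holds its last target. There are 200 camera calls.

## Working session

There is one attempt and no reset: what is moved stays moved. The work goes in short steps, Python scripts to look and compute and a shell command to move; the robot and the scene stay as the last step left them, time stands still between calls to the robot, and variables do not carry over. Pictures are saved under pics/ and viewed, at most 10 in all, crops included, and the job is handed in when it is done.

```bash
mkdir -p pics
cat > h.py <<'E'
import numpy as np, cv2
from cell import telemetry, vision, ticket
def cam(n):
    c=vision.get_calibration(n); K=np.array(c["camera_matrix"],float); d=np.array(c["dist"],float)
    R=cv2.Rodrigues(np.array(c["rvec"],float))[0]; t=np.array(c["tvec"],float).reshape(3)
    return K,d,R,t
def ray(c,u,v):
    K,d,R,t=c
    p=cv2.undistortPoints(np.array([[[u,v]]],float),K,d).reshape(2)
    return -R.T@t, R.T@np.array([p[0],p[1],1.])
def atz(c,u,v,z):
    o,r=ray(c,u,v); return o+r*(z-o[2])/r[2]
def tri(rs):
    A=0;b=0
    for o,r in rs:
        r=r/np.linalg.norm(r);P=np.eye(3)-np.outer(r,r);A=A+P;b=b+P@o
    return np.linalg.solve(A,b)
def dep(c,u,v,D):
    o,r=ray(c,u,v); return o+r*D[int(v),int(u)]
E
python3 - <<'E'
from h import *
s=telemetry.observe(); print({k:np.round(v,3).tolist() for k,v in s.items()})
for n in("side","top","wrist"):
    im,D=vision.read_camera(n); np.savez(f"{n}0.npz",im=im,D=D); cv2.imwrite(f"pics/{n}0.png",im[:,:,::-1])
    K,d,R,t=cam(n); print(n,np.round(-R.T@t,3),np.round(R[2],2))
E
```

```text
{'time': 0.0, 'qpos': [0.985, 0.343, 1.525, -0.0, 1.275, -0.146], 'qvel': [-0.001, 0.0, -0.002, 0.0, -0.001, 0.0], 'joint_efforts': [-0.001, -43.124, -24.421, 0.072, 0.056, -0.0], 'tool_pos': [0.223, 0.475, 0.404], 'tool_rot': [-3.14, -0.0, 2.702], 'contact_force': [-0.363, 0.288, -0.019], 'torque': [0.024, -0.027, 0.029], 'grip_force': 0.0, 'opening': 0.092}
side [-0.024 -0.977  1.16 ] [ 0.37  0.63 -0.68]
top [ 0.386 -0.013  1.184] [ 0.13  0.03 -0.99]
wrist [0.148 0.511 0.384] [ 0.28 -0.13 -0.95]
```

View pics/top0.png

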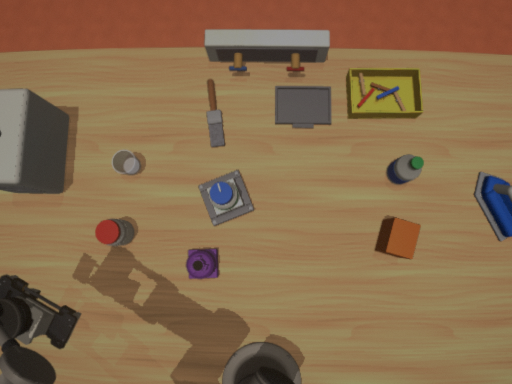

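View pics/side0.png

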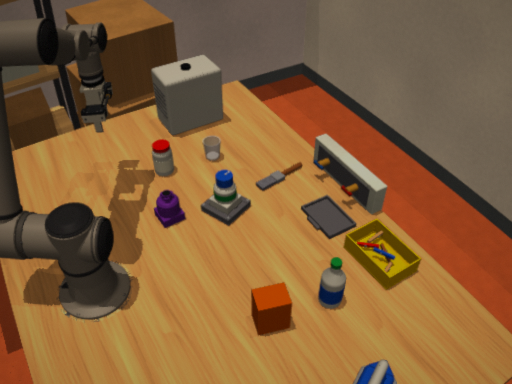

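The blue-capped white jar stands in the grey holder at top (222,194) and side (225,180). The purple look-alike is at top (203,263), the red-capped spare jar at top (108,232), and the green-capped bottle at top (416,163). Only the first has a blue cap and a holder, so I'll confirm it in one enlarged crop.

Run:
```python
from h import *
a=np.load("top0.npz");b=np.load("side0.npz")
A=a["im"][160:235,185:265];B=b["im"][160:225,190:260]
A=cv2.resize(A,(400*1,375),interpolation=cv2.INTER_CUBIC); B=cv2.resize(B,(400,371),interpolation=cv2.INTER_CUBIC)
o=np.zeros((375,800,3),np.uint8);o[:,:400]=A;o[:371,400:]=B
cv2.imwrite("pics/crop0.png",o[:,:,::-1])
c=cam("top");s=cam("side")
for im,D,n,c in((a["im"],a["D"],"top",c),(b["im"],b["D"],"side",s)):
    hsv=cv2.cvtColor(im,cv2.COLOR_RGB2HSV)
    m=((hsv[...,0]>100)&(hsv[...,0]<125)&(hsv[...,1]>150)).astype(np.uint8)
    k,l,st,ce=cv2.connectedComponentsWithStats(m)
    for i in range(1,k):
        if st[i,4]>40:
            ys,xs=np.where(l==i)
            print(n,st[i],np.round(ce[i],1))
            P=np.array([dep(c,x,y,D) for x,y in zip(xs,ys)]); zt=np.percentile(P[:,2],90)
            T=P[P[:,2]>zt-.006]
            print("  top z",zt,"centre bbox",(T[:,:2].min(0)+T[:,:2].max(0))/2,"mean",T.mean(0),np.ptp(T[:,:2],axis=0))
```

```text
top [378  88  20  10  41] [387.3  92.2]
  top z 0.045638544908952916 centre bbox [ 0.799051   -0.34177932] mean [ 0.79897111 -0.34150095  0.04353949] [0.02901538 0.05493205]
top [ 482  176   30   60 1018] [498.3 204.5]
  top z 0.05469293488085991 centre bbox [ 0.47550993 -0.34663484] mean [ 0.47946958 -0.64955431  0.05624715] [0.17818861 0.66721993]
top [211 183  21  20 184] [221.1 192.9]
  top z 0.15054260270938769 centre bbox [0.49774742 0.10510935] mean [0.49710698 0.10472298 0.148328  ] [0.04655431 0.04937824]
side [216 170  16  18 225] [223.8 179. ]
  top z 0.14906401079735745 centre bbox [0.49511491 0.10280384] mean [0.49358379 0.1014897  0.14697101] [0.05130191 0.05104079]
side [374 248  20  11  64] [384. 253.]
  top z 0.043649241446721575 centre bbox [ 0.79631471 -0.34426229] mean [ 0.79595858 -0.34282007  0.04059483] [0.02892991 0.05827643]
side [320 286  23  18 249] [330.  296.3]
  top z 0.07277781982538244 centre bbox [ 0.28060302 -0.67208322] mean [ 0.53464414 -0.4156913   0.11194074] [0.60851743 0.60924276]
side [357 363  20  21 200] [366.7 373.8]
  top z 0.052592917439067424 centre bbox [ 0.49718661 -0.63411963] mean [ 0.49311785 -0.6335318   0.05043307] [0.06823509 0.03796339]
side [381 367  13  17 128] [387.7 377.2]
  top z 0.05216292344108679 centre bbox [ 0.53114611 -0.66502726] mean [ 0.53077402 -0.67054033  0.04991298] [0.0458685 0.0385608]
```

View pics/crop0.png

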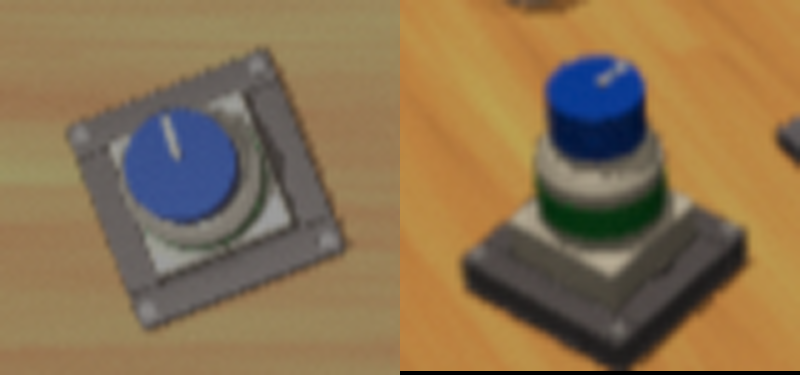

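The crop confirms the target: blue cap with a white stripe on a white jar in the grey holder, stripe pointing along the holder's x at about +18° yaw. Top depth and side depth agree within 3 mm: cap at about (0.496, 0.104), top z 0.149. I'll move above it, then look from near.

```bash
python3 -m crank '[[1,-35,-19,0,0],[1,-70,-38,0,0],[1,-105,-57,0,0],[1,-140,-76,0,0],[1,-175,-95,0,0],[1,-212,-115,0,0],[1,-250,-135,0,0],[1,-287,-155,0,0],[1,-325,-175,0,0],[1,-360,-195,0,0],[1,-405,-219,0,0],[1,-405,-219,0,0]]' 50
python3 -m crank '[[1,0,0,0,0],[1,0,0,0,0],[1,0,0,0,0]]'
python3 - <<'E'
from h import *
c=cam("wrist"); im,D=vision.read_camera("wrist"); s=telemetry.observe()
np.savez("w1.npz",im=im,D=D); cv2.imwrite("pics/w1.png",im[:,:,::-1])
print(s["tool_pos"],s["tool_rot"],s["contact_force"])
hsv=cv2.cvtColor(im,cv2.COLOR_RGB2HSV)
m=((hsv[...,0]>100)&(hsv[...,0]<125)&(hsv[...,1]>150)).astype(np.uint8)
k,l,st,ce=cv2.connectedComponentsWithStats(m)
for i in range(1,k):
  if st[i,4]>300:
    ys,xs=np.where((l==i)&(D>0)); P=np.array([dep(c,x,y,D) for x,y in zip(xs,ys)]); zt=np.percentile(P[:,2],80)
    T=P[abs(P[:,2]-zt)<.004]; print(st[i],zt,(T[:,:2].min(0)+T[:,:2].max(0))/2,T.mean(0),np.ptp(T[:,:2],axis=0))
E
```

```text
time: 1.15
tool_pos: [0.4993, 0.1002, 0.4044]
tool_rot: [-3.141, 0.002, 2.698]
contact_force: [0.0, -0.1, 0.2]
opening: 0.0917
grip_force: 0.0
time: 1.4
tool_pos: [0.496, 0.1054, 0.4045]
tool_rot: [3.142, -0.001, 2.703]
contact_force: [-0.4, -0.5, 0.6]
opening: 0.0918
grip_force: 0.0
[0.49593015 0.10566471 0.40466735] [ 3.14147111e+00 -7.29016323e-04  2.70337057e+00] [0.40310244 1.06023528 0.07456987]
[ 216  157   72   75 3964] 0.14779915511842034 [0.49677537 0.10795567] [0.49499586 0.10806903 0.14729594] [0.05392911 0.05360596]
```

View pics/w1.png

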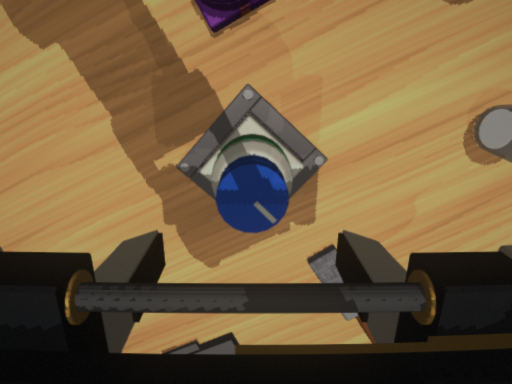

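The wrist view shows the blue cap centred at (252,192) and the fingertips' midpoint at u≈250, so the gripper is within about 2 mm of the cap along its closing line. I'll descend to just above the cap and compare from near.

```bash
python3 -m crank '[[1,0,0,35,0],[1,0,0,68,0],[1,0,0,68,0],[1,0,0,68,0],[1,0,0,68,0]]' 50
python3 - <<'E'
from h import *
c=cam("wrist"); im,D=vision.read_camera("wrist"); s=telemetry.observe()
np.savez("w2.npz",im=im,D=D); cv2.imwrite("pics/w2.png",im[:,:,::-1])
hsv=cv2.cvtColor(im,cv2.COLOR_RGB2HSV)
m=((hsv[...,0]>100)&(hsv[...,0]<125)&(hsv[...,1]>150)).astype(np.uint8)
k,l,st,ce=cv2.connectedComponentsWithStats(m)
p=s["tool_pos"];yw=s["tool_rot"][2]
for i in range(1,k):
  if st[i,4]>1000:
    ys,xs=np.where((l==i)&(D>0)); P=np.array([dep(c,x,y,D) for x,y in zip(xs,ys)]); zt=np.percentile(P[:,2],80)
    T=P[abs(P[:,2]-zt)<.004]; C=(T[:,:2].min(0)+T[:,:2].max(0))/2
    d=C-p[:2]; print(st[i],zt,C,np.ptp(T[:,:2],axis=0),"tool dx dy",np.array([[np.cos(yw),np.sin(yw)],[np.sin(yw),-np.cos(yw)]])@d)
r=cv2.fitEllipse(np.argwhere(l==l[200:].max())[:,::-1].astype(np.float32)) if 0 else None
for sgn in(-1,1):  # expected pad tips in image
  K,dd,R,t=c; q=np.array([0,sgn*.046,.178]); Rt=np.array([[np.cos(yw),np.sin(yw),0],[np.sin(yw),-np.cos(yw),0],[0,0,-1]]).T
  print(cv2.projectPoints((Rt@q+p).reshape(1,3),cv2.Rodrigues(R)[0],t,K,dd)[0].ravel())
E
```

```text
time: 1.87
tool_pos: [0.4969, 0.1053, 0.3384]
tool_rot: [3.141, 0.002, 2.703]
contact_force: [-0.2, -0.2, 0.4]
opening: 0.092
grip_force: 0.0
[ 204  176   96  102 7214] 0.14769396142100452 [0.49678239 0.1078675 ] [0.05475434 0.0541251 ] tool dx dy [0.001487  0.0023427]
[160.61572009 248.79212331]
[334.1744075  248.78840329]
```

View pics/w2.png

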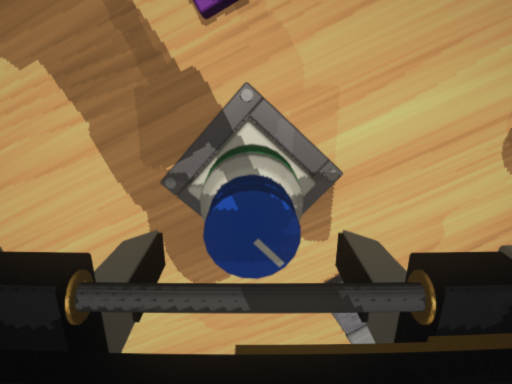

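The fingertips are at u=163 and 337 (midpoint 250) and the cap spans 204–300 (centre 252), so it sits about 1 mm in +y. Next I'll descend 38 mm with that correction and grip.

```bash
python3 -m crank '[[1,0.5,1,20,0],[1,0.5,1,38,0],[1,0.5,1,38,0],[1,0.5,1,38,0],[0,0.5,1,38,0],[0,0.5,1,38,0],[0,0.5,1,38,0]]' 15
python3 -m crank '[[-0.3,0,0,0,0],[-0.3,0,0,0,0],[-0.3,0,0,0,0],[-0.3,0,0,0,0],[-0.3,0,0,0,0],[-0.3,0,0,0,0]]' 15
```

```text
time: 2.5
tool_pos: [0.497, 0.1056, 0.3]
tool_rot: [3.14, 0.002, 2.702]
contact_force: [1.2, 0.2, -0.2]
opening: 0.0767
grip_force: 0.0
time: 3.0
tool_pos: [0.4969, 0.1058, 0.299]
tool_rot: [3.141, 0.001, 2.702]
contact_force: [0.7, 2.6, 2.1]
opening: 0.0554
grip_force: 15.0
```

Gripped with little side force. Next I'll firm the grip and press down in small steps.

```bash
python3 -m crank '[[-0.5,0,0,0,0],[-0.5,0,0,0,0],[-0.5,0,0,1.5,0],[-0.5,0,0,3,0],[-0.5,0,0,4.5,0],[-0.5,0,0,6,0],[-0.5,0,0,7.5,0],[-0.5,0,0,9,0],[-0.5,0,0,9,0],[-0.5,0,0,9,0]]' 50
python3 -m crank '[[-0.5,0,0,1,0],[-0.5,0,0,2,0],[-0.5,0,0,2,0],[-0.5,0,0,2,0],[-0.5,0,0,2,0]]' 50
```

```text
time: 3.83
tool_pos: [0.4969, 0.1058, 0.2901]
tool_rot: [3.141, 0.001, 2.702]
contact_force: [0.1, 4.5, 4.5]
opening: 0.0552
grip_force: 50.0
time: 4.25
tool_pos: [0.4969, 0.1058, 0.2888]
tool_rot: [3.14, 0.002, 2.702]
contact_force: [-0.7, 4.4, 11.0]
opening: 0.0551
grip_force: 50.0
```

```bash
python3 -m crank '[[-0.5,0,0,1,0],[-0.5,0,0,1,0],[-0.5,0,0,1,0]]' 50
python3 -m crank '[[-0.5,0,0,1,0],[-0.5,0,0,1,0],[-0.5,0,0,1,0]]' 50
python3 - <<'E'
from h import *
for n in("side","top"):
    c=cam(n);im,D=vision.read_camera(n);np.savez(n+"2.npz",im=im,D=D)
im=np.load("side2.npz")["im"]
cv2.imwrite("pics/s2.png",cv2.resize(im[140:230,180:280],(800,600*9//8*800//800)[:1]+(600,),interpolation=cv2.INTER_CUBIC)[:,:,::-1])
E
```

```text
time: 4.5
tool_pos: [0.497, 0.1059, 0.2887]
tool_rot: [3.14, 0.002, 2.702]
contact_force: [-3.1, 4.7, 18.1]
opening: 0.0552
grip_force: 50.0
time: 4.75
tool_pos: [0.497, 0.1059, 0.288]
tool_rot: [3.14, 0.003, 2.702]
contact_force: [-3.2, 4.6, 20.0]
opening: 0.055
grip_force: 50.0
```

View pics/s2.png

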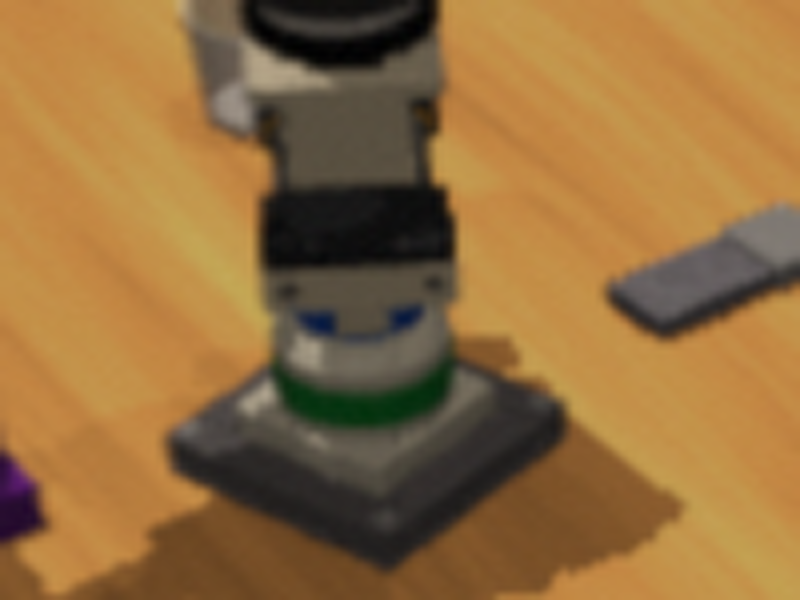

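The side crop shows the jar sunk in the holder with the blue cap just visible under the finger at (360,320). The force rise at a travel of about 10.3 mm marks the hard stop. I'll ease the push slightly and turn counter-clockwise (negative roll).

```bash
python3 -m crank '[[-0.5,0,0,-0.5,0],[-0.5,0,0,-1,-0.05],[-0.5,0,0,-1,-0.12],[-0.5,0,0,-1,-0.2],[-0.5,0,0,-1,-0.28],[-0.5,0,0,-1,-0.36],[-0.5,0,0,-1,-0.36]]' 55
python3 - <<'E'
from h import *
s=telemetry.observe();print(s["torque"],s["qpos"])
E
```

```text
time: 5.43
tool_pos: [0.4974, 0.1055, 0.2887]
tool_rot: [3.141, 0.004, 3.066]
contact_force: [-1.1, 1.3, 17.5]
opening: 0.0551
grip_force: 55.0
[0.29050591 0.18023231 0.0944152 ] [ 5.82651226e-02  4.38214062e-01  1.73164372e+00 -3.63426336e-04
  9.67492427e-01 -1.43682047e+00]
```

```bash
python3 -m crank '[[-0.5,0,0,0,-0.08],[-0.5,0,0,0,-0.16],[-0.5,0,0,0,-0.24],[-0.5,0,0,0,-0.32],[-0.5,0,0,0,-0.4],[-0.5,0,0,0,-0.48],[-0.5,0,0,0,-0.56],[-0.5,0,0,0,-0.64],[-0.5,0,0,0,-0.72],[-0.5,0,0,0,-0.72],[-0.5,0,0,0,-0.72]]' 55
python3 - <<'E'
from h import *
s=telemetry.observe();print(s["torque"],s["qpos"])
E
```

```text
time: 6.35
tool_pos: [0.4976, 0.1056, 0.2891]
tool_rot: [-3.139, 0.004, -2.501]
contact_force: [-0.5, 3.2, 18.4]
opening: 0.0547
grip_force: 55.0
[0.56803142 0.22093379 0.12092369] [ 5.84336020e-02  4.37789823e-01  1.73103931e+00 -2.54057144e-05
  9.67411426e-01 -2.15311301e+00]
```

Turned 62° in total. Before lifting I'll check the stripe with the wrist camera for slip.

Run:
```python
from h import *
im,D=vision.read_camera("wrist");cv2.imwrite("pics/w3.png",im[:,:,::-1])
```

```text
(no output)
```

View pics/w3.png

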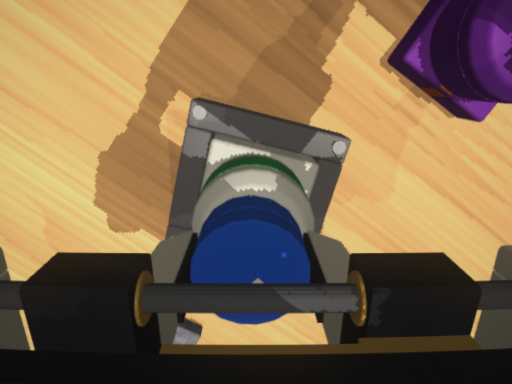

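The purple look-alike is clear at top right. The stripe's inner end is at (258,282), just right of centre as before, so the cap turned with the gripper. I'll lift in small steps and watch the force.

```bash
python3 -m crank '[[-0.5,0,0,-0.7,0],[-0.5,0,0,-1.4,0],[-0.5,0,0,-2,0],[-0.5,0,0,-2,0]]' 55
python3 -m crank '[[-0.5,0,0,-0.7,0],[-0.5,0,0,-1.4,0],[-0.5,0,0,-2,0],[-0.5,0,0,-2,0]]' 55
python3 -m crank '[[-0.5,0,0,-0.7,0],[-0.5,0,0,-1.4,0],[-0.5,0,0,-2,0],[-0.5,0,0,-2,0]]' 55
```

```text
time: 6.73
tool_pos: [0.4976, 0.1056, 0.2908]
tool_rot: [-3.139, 0.004, -2.501]
contact_force: [0.8, 2.4, 15.3]
opening: 0.0549
grip_force: 55.0
time: 7.07
tool_pos: [0.4972, 0.1054, 0.2918]
tool_rot: [-3.14, 0.002, -2.501]
contact_force: [1.1, 1.8, 9.8]
opening: 0.0554
grip_force: 55.0
time: 7.4
tool_pos: [0.4965, 0.1054, 0.2922]
tool_rot: [3.141, -0.001, -2.501]
contact_force: [2.0, 0.7, -1.5]
opening: 0.055
grip_force: 55.0
```

```bash
python3 -m crank '[[-0.5,0,0,-0.7,0],[-0.5,0,0,-1.2,0],[-0.5,0,0,-1.2,0],[-0.5,0,0,-1.2,0]]' 55
python3 - <<'E'
from h import *
s=telemetry.observe();print(s["torque"])
im,D=vision.read_camera("side")
cv2.imwrite("pics/s4.png",cv2.resize(im[140:230,180:280],(800,600),interpolation=cv2.INTER_CUBIC)[:,:,::-1])
E
```

```text
time: 7.73
tool_pos: [0.4965, 0.1055, 0.2938]
tool_rot: [3.141, -0.001, -2.501]
contact_force: [-0.4, -0.1, -0.6]
opening: 0.0553
grip_force: 55.0
[ 0.11358163  0.01573624 -0.00238994]
```

View pics/s4.png

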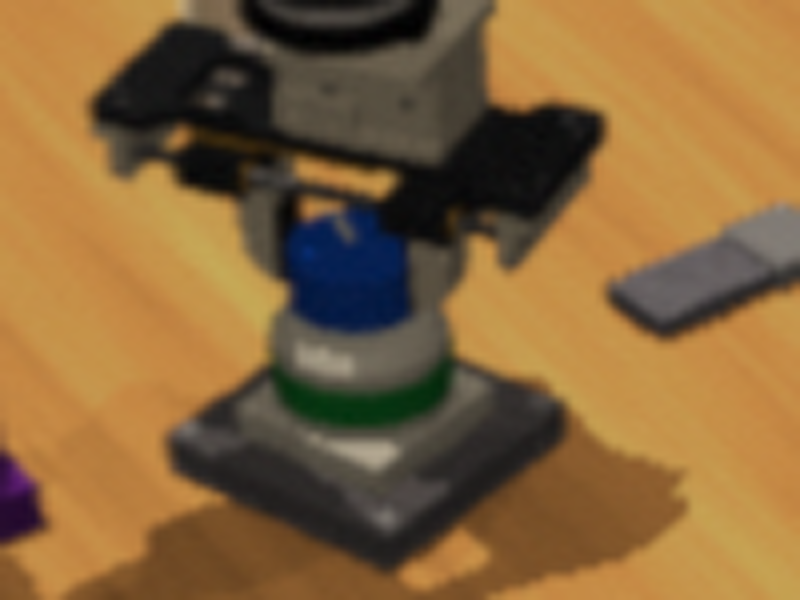

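The green band is at the same place (365,395) as when home, the stripe has turned, and the force equals the cap's weight alone, so the cap is free. I'll lift it straight up another 33 mm.

```bash
python3 -m crank '[[-0.5,0,0,-3,0],[-0.5,0,0,-7,0],[-0.5,0,0,-12,0],[-0.5,0,0,-18,0],[-0.5,0,0,-24,0],[-0.5,0,0,-29,0],[-0.5,0,0,-33,0],[-0.5,0,0,-33,0],[-0.5,0,0,-33,0],[-0.5,0,0,-33,0],[-0.5,0,0,-33,0],[-0.5,0,0,-33,0]]' 55
python3 - <<'E'
from h import *
im,D=vision.read_camera("side")
cv2.imwrite("pics/s5.png",cv2.resize(im[140:230,180:280],(800,600),interpolation=cv2.INTER_CUBIC)[:,:,::-1])
E
```

```text
time: 8.78
tool_pos: [0.4966, 0.1056, 0.3266]
tool_rot: [3.141, -0.0, -2.501]
contact_force: [-0.3, -0.1, -0.9]
opening: 0.055
grip_force: 55.0
```

View pics/s5.png

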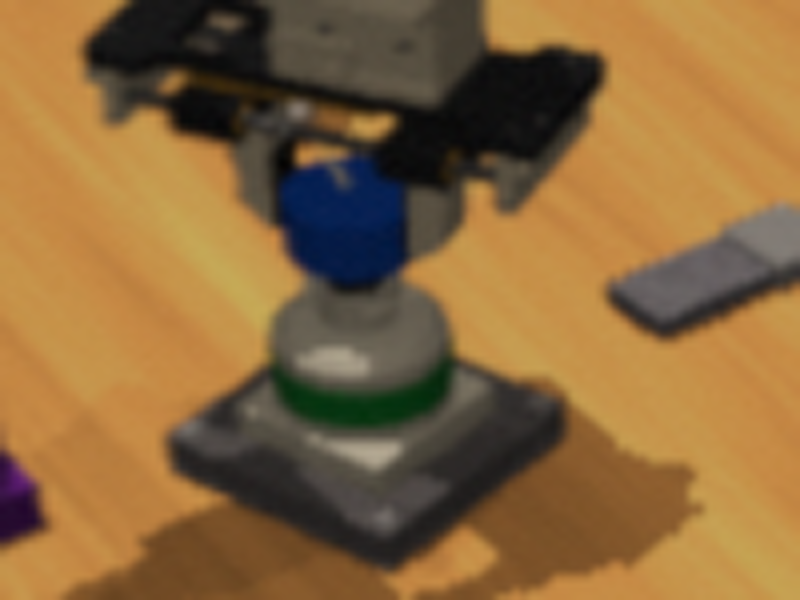

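The cap is held level above the open neck (bottom at about (345,280)). The jar is still seated, its band unmoved, and nothing is in contact. I'll hand it in.

```bash
python3 -c "
from cell import ticket
print(ticket.hand_in())"
```

```text
the job is handed in; nothing more can be done
None
```

I pressed the jar home, unscrewed the cap about 62° counter-clockwise, and handed the job in at about 9 s with the cap held level roughly 38 mm above where it was screwed on; the last picture shows the jar still seated, but the hand-in gave no verdict.

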